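# Set the master bushing on the plug gauge and hold the readout cover open for zeroing

## Task

We are about to zero the bore gauge: slip the master bushing over the upright gauge plug, lower it without dropping it until it sits on the flange, and let go of it. Then lift the blue readout cover by its bar, which may be caught by its quarter-turn catch (nothing outside shows it: if the bar stops after a few millimetres, let it down again, turn the round knob a quarter turn and lift again). Leave the marker and the single cast frame beside it where they are, and finish still holding the cover up by the bar, about 60 degrees open, so that I can reach the zero screws with both hands.

Things in the scene. Friction and masses are not known exactly. Their poses are not given: they have to be found in the camera images.
- master_center (a point): master bushing: plain turned steel tube, 52 mm outside diameter, 75 mm tall, bore 40.6 mm, 0.18 kg, standing upright loose on the bench; this point is its centre, half-way up, z along its bore
- station: bore-gauge station, fixed on the bench: dark base plate 160 x 310 mm, on its left the grey readout housing (145 x 200 mm, blue cover's outer face 72 mm above the bench), on its right the bright steel gauge plug; origin under the base plate's centre at bench level, x from its front (robot's side) to its back, where the cover's hinge is, y to its left, z up
- plug_seat (a point): centre of the flange face at the foot of the gauge plug, 24 mm above the bench, where the bushing's lower end has to rest; flange 68 mm across. The plug is 38 mm in diameter and stands 86 mm above the flange
- plug_top (a point): centre of the gauge plug's top end, 110 mm above the bench; the top 10 mm is tapered from 38 to 23 mm
- lift_bar (a point): middle of the cover's lifting bar: round steel, 10 mm thick, 72 mm long along the station's y, near the cover's front edge, held by a leg at each end, its centre 38 mm above the cover's outer face (110 mm above the bench when shut). It swings with the cover: the hinge line, along the station's y, lies 138 mm behind the bar and 41 mm below it when shut
- catch_knob (a point): middle of the quarter-turn catch's round black knurled knob: 28 mm in diameter, top 24 mm and this point 13.5 mm above the cover's outer face, axis square to the cover. It turns without end (0.03 N m), stays as left. Its hidden double-ended tongue catches the cover when near the station's x, so that the bar rises only 4 mm; a quarter turn either way frees a caught cover, or catches a free one
- cover (a joint): opening angle of the cover in rad: 0 closed, grows as the front edge rises; stops at 1.3 (75 degrees). The cover weighs about 0.4 kg, swings freely and falls shut when let go
- pen: red-capped paint marker 136 mm long, 15 mm thick, lying on the bench beside the clipboard; origin under its centre
- casting: die-cast aluminium frame, 99 x 113 mm, 30 mm high, lying alone on the bench right of the bushing; origin under its centre

How it is judged (in metres and radians):
On the way, in this order (a step that is already met when the one before it is completed fails the run):
1. the bushing sits on the flange of the gauge plug, upright and let go, the cover still shut (horizontal distance between master_center and plug_seat below 0.005 m and z of master_center in the frame of plug_seat below 0.04 m and angle between master_center's own z axis and vertical below 0.06 rad and contact force between the fingers and master below 0.1 N and value of joint cover below 0.1 rad), for 0.2 s.
2. the cover is held up by its bar (value of joint cover above 0.87 rad and contact force between the fingers and station above 0.3 N and distance between the grasp point and lift_bar below 0.045 m), for 0.3 s.
At the end, for the whole second after the job is handed in: The cover is held still, at least 0.87 rad (50 degrees) open, by the gripper's fingers at its bar (grasp point within 45 mm of the bar's middle); the bushing is down on the flange of the gauge plug (within 2.5 mm of height and 5 mm of centre, within 0.06 rad of upright) and not touched (all of step 2 and velocity of joint cover between -0.1 and 0.1 rad/s and horizontal distance between master_center and plug_seat below 0.005 m and z of master_center in the frame of plug_seat below 0.04 m and angle between master_center's own z axis and vertical below 0.06 rad and contact force between the arm and master below 0.1 N); the arm keeps its last pose, push and grip.
It fails at once if the bushing is let fall down the plug (horizontal distance between master_center and plug_seat below 0.01 m and linear speed of master above 0.4 m/s).
It fails at once if the marker or the single cast frame is moved by more than 20 mm (distance of any of pen, casting from where it was at the start of the episode above 0.02 m).
It also fails if it takes over 72 s, if anything falls off the work surface, if the arm or the gripper's body presses on something with over 40 N, if the wrist force passes 120 N, or if a joint passes its speed limit or range.

## Robot

A 7-joint arm with a two-finger parallel gripper is mounted at the origin on the work surface; the furniture and walls round the work are solid. World frame = base frame: x ahead of the robot, y to its left, z up, the work surface at z = 0. Lengths are in mm, angles in rad, forces in N, time in s.
With the tool pointing down it reaches from about 350 to 900 mm from the base axis. Payload 7.2 kg.
Tool frame: the origin (TCP) lies on the centre line of the jaws, within the pads' length; the fingertips stand nose_length ahead of it and the grasp point (between the pads) lies 3 mm ahead of it (nose_length is the distance from the TCP to the fingertips, in mm); x points along the fingers, y is the direction in which the jaws open and shut, and the axes are right-handed (so a half turn about x gives the same grasp; the last joint's range is limited). The gripper opens to 88 mm and grips with 3 to 60 N. Pads are 20 mm wide; open, the fingers measure 115 mm over their backs; the gripper's body (75 mm by 178 mm) begins 61 mm behind the grasp point.
Start: joints at [1.133, 0.411, -0.013, 1.596, 0.006, 1.134, -0.082], TCP at [225.881, -582.757, 244.653] pointing down, gripper open.
Joint ranges: [-2.95, 2.95], [-0.29, 1.99], [-1.47, 1.44], [0.14, 2.54], [-1.03, 4.17], [0.13, 1.85], [-2.86, 2.86]. Speed limits (rad/s): [2.39, 2.39, 3.01, 3.01, 3.14, 3.14, 3.14].

## Interface

Orientations are given as a 3x3 rotation matrix whose columns are the frame's x, y, z axes.
In Python, from station import observe, grab_frame, sign_off, trace, tip_of, nose_length gives the robot as it stands.
- The arm moves only by the shell command python3 -m jog 'ROWS' [FORCE]. ROWS is text: rows parted by semicolons, each of 7 numbers parted by spaces: the finger opening in mm, from 0 to 87.8, then the shift along the tool's x, y, z in units of 25 mm (1.0 is 25 mm), then the turn, a rotation vector about the tool's x, y, z in units of 8 degrees (1.0 is 8 degrees). In form: claw x y z rx ry rz; .... A call has 1 to 12 rows; each row shifts and turns the pose as measured when the row begins, along the tool's axes as they then stand; what a row does not reach is not made up. A row lasts 1/10 s, in which the tool goes at most 50 mm and 8.59 degrees, less where a joint would pass 70% of its speed; a pose out of reach is approached as far as the arm can. A call is refused whole if a number of a shift passes 1 or a number of a turn 1, either way. A call with a gripper value outside its range is refused whole. The fingers move at their own pace and stop on an object; FORCE is the grip in N (left out, the last holds). Time passes only in rows, so rows that do not move let the fingers close. It gives the time, the measured TCP pose, the force and the opening at its end, in the units of the state.
- observe(): the state, without advancing time (a new reading comes with each control period).
- grab_frame(name): name is "scene" or "top" or "wrist"; returns a dict with "pixels" (480x640x3 uint8, red, green, blue), "fovy" (degrees; the focal length in pixels is half the picture's height over the tangent of half this angle, whatever the lens; pixels are square), "cx", "cy" (the principal point, pixels), "view" (4x4, takes a point from world to camera coordinates); the wrist camera has in their place "mount" (4x4, takes a point from camera to tool coordinates, whose origin is the TCP and whose axes are the tool frame's). Camera axes: x right, y down, z forward; pixel columns grow to the right and rows downward; lengths in mm; the calibration is good to about 2 mm. The wrist camera is an equidistant fisheye: a pixel r from the principal point sees the ray r / f radians off the axis. A picture is of the moment at which its call begins: read the wrist's pose just before it. There is no depth.
- sign_off(): hands the job in, once; it reports no verdict.
Trained networks look in the newest picture that a camera, given by its name, has taken for a name from the list of things; names that differ only in an ending like _2 or _b are one class to them, and where a whole thing is asked for, a point or a joint stands for the part that bears it (a point fixed in the world has none). Each returns a list of dicts, best first, with "score" (0 to 1); they miss things now and then, are a little off and sometimes report something else, mostly with a low value. They report only what shows in the picture. A call takes as long as a camera call.
- trace(camera, target): "region" (480x640 bool, what is visible of it) and "box" ([left, top, width, height] in pixels, round what is visible of it).
- tip_of(camera, target): "pixel" ([column, row] in pixels: a listed point, or the origin of a listed thing).
The state is a dict: "t": time; "joint_pos": joint angles; "dq": joint speeds; "joint_efforts": joint torques, N m; "ee_pos": TCP position; "orientation": TCP orientation; "ft_force": force on the tool from outside, world axes, zero at the start; "moment": the same for the moment, N m; "opening": finger opening in mm.
Only numpy, scipy, OpenCV 4.12 (cv2) and the standard library are available. Lean on these libraries where they do the work, as an engineer would, in place of code of your own. Each camera call takes 0.05 s, during which the arm holds its last target.

## Working session

There is one attempt and no reset: what is moved stays moved. The work goes in short steps, Python scripts to look and compute and a shell command to move; the robot and the scene stay as the last step left them, time stands still between calls to the robot, and variables do not carry over. Pictures are saved under pics/ and viewed, and the job is handed in when it is done.

```bash
ls; mkdir -p pics; python3 - <<'E'
from station import *
import cv2
s=observe()
print({k:s[k] for k in ('t','ee_pos','orientation','ft_force','opening')}, nose_length)
for n in ("scene","top","wrist"):
    f=grab_frame(n)
    cv2.imwrite(f"pics/{n}0.png",f["pixels"][:,:,::-1])
    print(n,f["fovy"],f["cx"],f["cy"],(f["view"] if "view" in f else f["mount"]).tolist() if hasattr(f.get("view",f.get("mount")),'tolist') else f.get("view",f.get("mount")))
    for t in ("master_center","plug_seat","plug_top","lift_bar","catch_knob","station","pen","casting"):
        try: print("  ",t,[(round(r["score"],2),[round(float(x),1) for x in r["pixel"]]) for r in tip_of(n,t)[:3]])
        except Exception as e: print(t,e)
print(observe()['t'])
E
```

```text
pics
{'t': 0.0, 'ee_pos': array([ 225.68711752, -582.33301843,  243.79421227]), 'orientation': array([[-6.89753087e-04,  3.61467125e-01, -9.32384600e-01],
       [ 1.46943590e-03, -9.32383449e-01, -3.61467765e-01],
       [-9.99998682e-01, -1.61940291e-03,  1.11961593e-04]]), 'ft_force': array([ 0.04676778,  0.1139645 , -0.3197477 ]), 'opening': 87.88309405257878} 22.0
scene 47.32066848831398 327.99102109447017 237.06157090479607 [[-0.7048290472341424, -0.7092590532628299, 0.012946410302676474, 363.0196985979706], [-0.5225176494894154, 0.5067375417599185, -0.6857057457416929, 294.5361977931249], [0.47978257591024215, -0.49007005533477466, -0.7277637121463968, 1073.4549642996542], [0.0, 0.0, 0.0, 1.0]]
   master_center [(0.97, [392.3, 221.6])]
   plug_seat [(0.58, [405.4, 258.3])]
   plug_top [(0.92, [330.5, 229.6])]
   lift_bar [(0.74, [243.8, 270.6]), (0.65, [404.7, 256.9])]
   catch_knob [(0.81, [292.0, 262.7]), (0.29, [395.1, 219.3])]
   station [(0.63, [285.8, 272.6])]
   pen [(0.75, [402.6, 257.0])]
   casting [(0.79, [441.5, 228.4])]
top 49.52702915341191 328.3659539278177 236.
[... 434 characters left out ...]
])]
   lift_bar [(0.79, [211.6, 213.5])]
   catch_knob [(0.65, [267.2, 225.8])]
   station [(0.89, [272.6, 215.1])]
   pen [(0.84, [385.9, 286.6])]
   casting [(0.69, [448.8, 292.5]), (0.68, [269.4, 214.8])]
wrist 65.70646984690485 320.1704748207621 233.38949970010083 [[-0.00036459562042991697, -0.27971741051680016, 0.9600823075777453, -139.14297339496412], [0.9999997271480884, -0.0007188124335766666, 0.00017033036343986217, -0.4238981359034888], [0.0006424747317497478, 0.9600821077191576, 0.2797175962712352, -77.416118544207], [0.0, 0.0, 0.0, 1.0]]
   master_center []
   plug_seat []
   plug_top []
   lift_bar []
   catch_knob []
   station []
   pen []
   casting [(0.87, [86.0, 6.0])]
1.35
```

View pics/scene0.png

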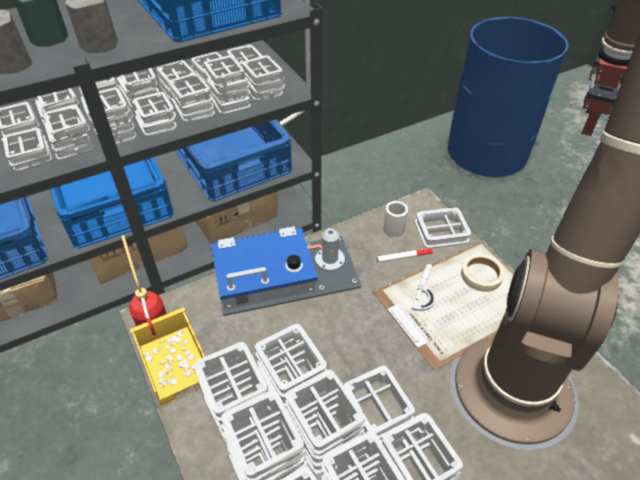

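View pics/top0.png

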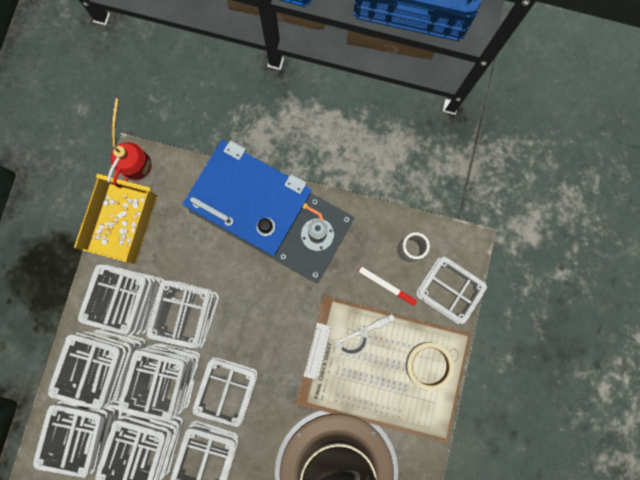

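View pics/wrist0.png

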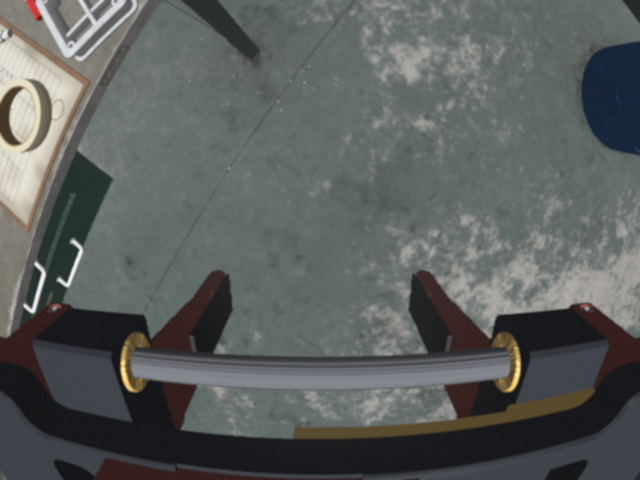

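```bash
cat > h.py <<'E'
import numpy as np, cv2
from station import *
def cam(f):
    fl=240/np.tan(np.radians(f["fovy"]/2)); return np.array([[fl,0,f["cx"]],[0,fl,f["cy"]],[0,0,1.]]),np.array(f.get("view",np.eye(4)))
def ray(f,px):
    K,V=cam(f);d=np.linalg.inv(K)@[px[0],px[1],1];R=V[:3,:3];return -R.T@V[:3,3],R.T@d
def atz(f,px,z):
    o,d=ray(f,px);return o+d*(z-o[2])/d[2]
def tri(fs,pxs):
    A=0;b=0
    for f,p in zip(fs,pxs):
        o,d=ray(f,p);d=d/np.linalg.norm(d);M=np.eye(3)-np.outer(d,d);A=A+M;b=b+M@o
    return np.linalg.solve(A,b)
def proj(f,X):
    K,V=cam(f);X=np.atleast_2d(X);c=X@V[:3,:3].T+V[:3,3];p=c@K.T;return p[:,:2]/p[:,2:]
def wproj_ray(f,px,pos,R):
    fl=240/np.tan(np.radians(f["fovy"]/2));M=np.array(f["mount"])
    u=np.array([px[0]-f["cx"],px[1]-f["cy"]]);r=np.hypot(*u);th=r/fl
    d=np.r_[np.sin(th)*u/max(r,1e-9),np.cos(th)]
    return R@M[:3,3]+pos,R@M[:3,:3]@d
def watz(f,px,pos,R,z):
    o,d=wproj_ray(f,px,pos,R);return o+d*(z-o[2])/d[2]
def wproj(f,X,pos,R):
    fl=240/np.tan(np.radians(f["fovy"]/2));M=np.array(f["mount"])
    t=R.T@(np.asarray(X)-pos);c=M[:3,:3].T@(t-M[:3,3]);a=np.hypot(c[0],c[1]);th=np.arctan2(a,c[2])
    return np.array([f["cx"],f["cy"]])+fl*th*c[:2]/a
E
python3 - <<'E'
from h import *
np.set_printoptions(precision=1,suppress=True)
S=grab_frame("scene");T=grab_frame("top")
P=dict(master=((392.3,221.6),(410.7,247.4),37.5),plugtop=((330.5,229.6),(316.5,230.7),110),bar=((243.8,270.6),(211.6,213.5),110),knob=((292,262.7),(267.2,225.8),85.5))
for k,(a,b,z) in P.items(): print(k,tri([S,T],[a,b]),atz(S,a,z),atz(T,b,z))
print('pen',atz(T,(385.9,286.6),0),atz(S,(402.6,257),0),'cast',atz(T,(448.8,292.5),0),atz(S,(441.5,228.4),0),'st',atz(T,(272.6,215.1),0),'seat',atz(T,(316.2,234.9),24))
# crops
c=lambda im,x,y,w,h,k:cv2.resize(im[y:y+h,x:x+w],None,fx=k,fy=k,interpolation=cv2.INTER_CUBIC)
cv2.imwrite("pics/c_s.png",c(S["pixels"],200,190,200,140,4)[:,:,::-1])
cv2.imwrite("pics/c_t.png",c(T["pixels"],170,130,200,150,4)[:,:,::-1])
cv2.imwrite("pics/c_t2.png",c(T["pixels"],350,220,150,110,5)[:,:,::-1])
E
```

```text
master [ 445.7 -156.3   29.3] [ 442.9 -148.    37.5] [ 442.8 -156.2   37.5]
plugtop [468.1  37.7 123.7] [479.5  29.5 110. ] [468.   36.1 110. ]
bar [507.9 239.  116.5] [520.6 240.4 110. ] [502.3 234.5 110. ]
knob [486.2 134.7  76.5] [483.6 141.6  85.5] [481.8 131.6  85.5]
pen [ 365.  -108.6    0. ] [ 370.  -106.1   -0. ] cast [ 351.4 -240.4    0. ] [ 363.3 -249.4   -0. ] st [518.  127.8   0. ] seat [471.8  36.2  24. ]
```

View pics/c_s.png

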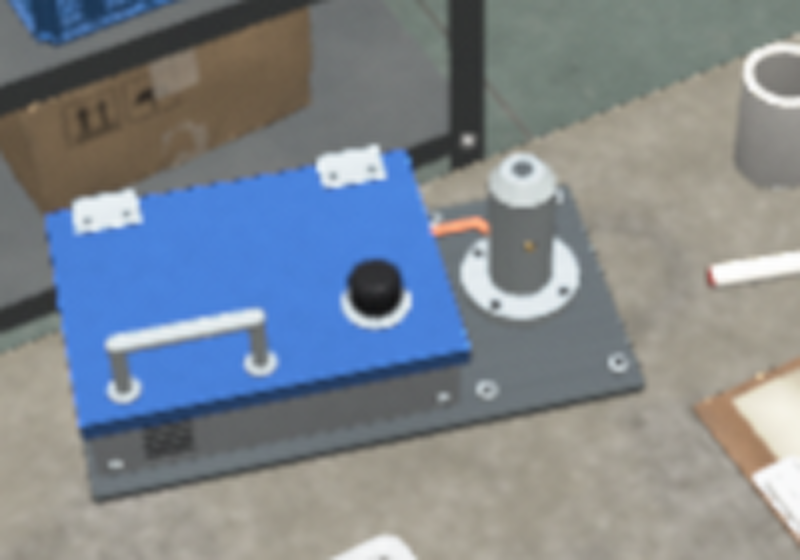

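View pics/c_t.png

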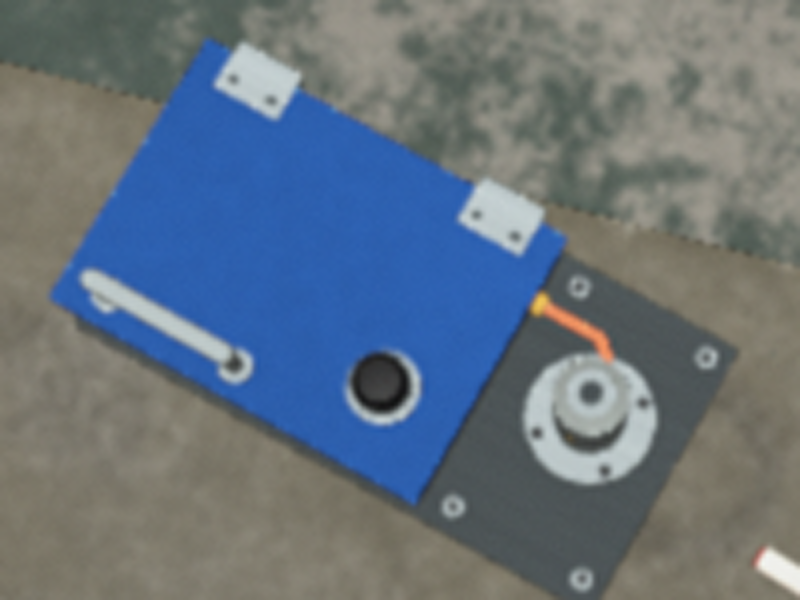

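View pics/c_t2.png

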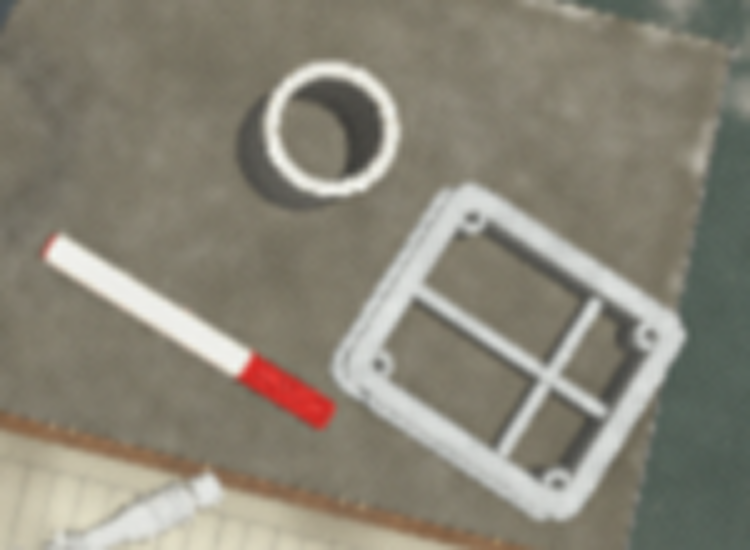

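```bash
python3 - <<'E'
from h import *
np.set_printoptions(precision=1,suppress=True)
S=grab_frame("scene");T=grab_frame("top")
P=dict(master75=((396.6,208.1),(416.2,245.2),75),plugtop=((330.1,231.4),(317.6,227.6),110),seat=((329.6,258.4),(317.1,234.4),24),bar=((246.4,272.4),(210,209.4),110),knobtop=((293.6,259),(264.6,225.1),96),
barL=((228,276.2),(191.7,199.2),110),barR=((265.2,269),(228.4,219.6),110))
for k,(a,b,z) in P.items(): print(k,tri([S,T],[a,b]),atz(S,a,z),atz(T,b,z))
E
```

```text
master75 [ 443.5 -159.9   74.4] [ 443.6 -158.9   75. ] [ 442.9 -160.1   75. ]
plugtop [474.5  34.5 111.4] [476.2  34.1 110. ] [473.9  34.  110. ]
seat [473.8  34.9  22. ] [473.4  36.6  24. ] [472.8  34.3  24. ]
bar [511.5 238.8 110. ] [513.1 239.6 110. ] [510.2 237.7 110. ]
knobtop [482.6 136.3  93.9] [482.  137.9  96. ] [481.6 135.6  96. ]
barL [530.3 272.8 110.8] [531.4 272.7 110. ] [530.1 272.6 110. ]
barR [492.4 204.3 108.5] [493.3 206.1 110. ] [490.4 202.7 110. ]
```

```bash
cat >> h.py <<'E'
from scipy.spatial.transform import Rotation as Ro
def goto(p,yaw=-29.,tiltfwd=0):
    """remaining shift (tool axes, units) and turn (units) to TCP p with y axis at world yaw, tool down; tiltfwd deg about world rot of station y"""
    s=observe();pos=s["ee_pos"];R=s["orientation"]
    a=np.radians(yaw);y=np.array([np.cos(a),np.sin(a),0]);x=np.array([0,0,-1.]);G=np.c_[x,y,np.cross(x,y)]
    if tiltfwd:
        st=np.array([-np.sin(np.radians(-29)),np.cos(np.radians(-29)),0]);G=Ro.from_rotvec(st*np.radians(tiltfwd)).as_matrix()@G
    np.set_printoptions(precision=3,suppress=True)
    print("t",round(s["t"],2),"pos",pos,"F",s["ft_force"],"open",round(s["opening"],1),"q",np.array(s["joint_pos"]))
    d=np.asarray(p)-pos
    print("shift now-axes",R.T@d/25,"goal-axes",G.T@d/25,"turn",Ro.from_matrix(R.T@G).as_rotvec(degrees=True)/8)
E
python3 - <<'E'
from h import *
goto([443,-159.5,150])
E
```

```text
t 1.55 pos [ 225.887 -582.755  244.642] F [ 0.41  -0.483 -0.378] open 87.9 q [ 1.133  0.411 -0.013  1.596  0.006  1.134 -0.082]
shift now-axes [  3.786 -12.647 -14.217] goal-axes [  3.786  -0.612 -19.018] turn [-4.976 -0.    -0.   ]
```

```bash
python3 -m jog '87 0 -0.8 -0.9 0 0 0;87 0 -0.8 -0.9 0 0 0;87 0 -0.8 -0.9 0 0 0;87 0 -0.8 -0.9 0 0 0;87 0 -0.8 -0.9 0 0 0;87 0 -0.8 -0.9 0 0 0;87 0 -0.8 -0.9 0 0 0;87 0 -0.8 -0.9 0 0 0;87 0 -0.8 -0.9 0 0 0;87 0 -0.8 -0.9 0 0 0;87 0 -0.8 -0.9 0 0 0;87 0 -0.8 -0.9 0 0 0'; python3 - <<'E'
from h import *
goto([443,-159.5,150])
E
```

```text
t: 2.75
ee_pos: [394.5, -254.1, 244.6]
orientation: [[0.001, 0.353, -0.936], [-0.005, -0.936, -0.353], [-1.0, 0.005, 0.001]]
ft_force: [0.4, -0.5, -0.3]
opening: 87.4
t 2.75 pos [ 394.523 -254.076  244.609] F [ 0.417 -0.496 -0.255] open 87.4 q [ 0.669  0.156 -0.226  1.95   0.045  1.038 -0.787]
shift now-axes [ 3.769 -2.872 -3.153] goal-axes [ 3.784 -0.138 -4.249] turn [-5.039  0.017 -0.03 ]
```

```bash
python3 -m jog '87 0 0 0 -1 0 0;87 0 0 0 -1 0 0;87 0 0 0 -1 0 0;87 0 0 0 -1 0 0;87 0 0 0 -1 0 0;87 0.5 0 -1 0 0 0;87 0.5 0 -1 0 0 0;87 0.5 0 -1 0 0 0;87 0.5 -0.1 -1 0 0 0;87 0 0 -0.2 0 0 0'; python3 - <<'E'
from h import *
s=observe();f=grab_frame("wrist");T=grab_frame("top")
cv2.imwrite("pics/w1.png",f["pixels"][:,:,::-1])
print(tip_of("wrist","master_center")[:2])
goto([443,-159.5,150])
print(wproj(f,[443,-159.5,75],s["ee_pos"],s["orientation"]),wproj(f,[443,-159.5,37.5],s["ee_pos"],s["orientation"]))
E
```

```text
t: 3.75
ee_pos: [445.4, -153.5, 195.2]
orientation: [[0.007, 0.888, -0.459], [-0.007, -0.459, -0.888], [-1.0, 0.01, 0.003]]
ft_force: [0.3, 0.1, -0.3]
opening: 87.0
[{'pixel': [319.7, 229.6], 'score': 0.74}]
t 3.9 pos [ 445.389 -156.714  196.666] F [ 0.084 -0.455  0.778] open 87.0 q [ 0.559  0.224 -0.377  2.001  0.112  0.924 -0.356]
shift now-axes [ 1.867 -0.056  0.135] goal-axes [ 1.867 -0.03   0.144] turn [ 0.186  0.029 -0.087]
[319.296 243.876] [318.883 229.841]
```

View pics/w1.png

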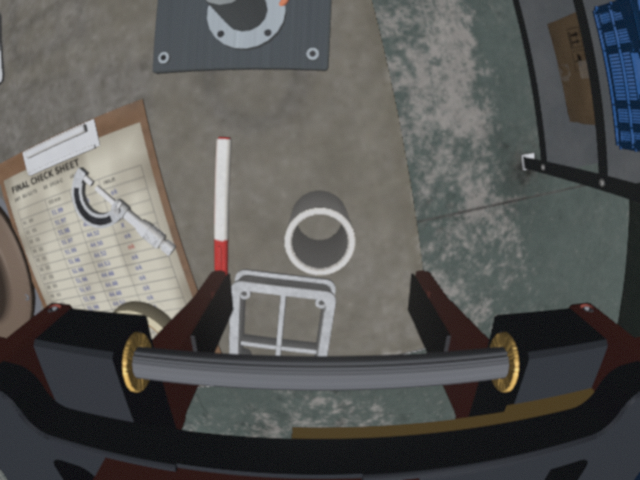

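```bash
python3 -m jog '87 0.9 -0.05 0.14 0.19 0.03 -0.09;87 0.9 0 0 0 0 0;87 0 0 0 0 0 0'; python3 - <<'E'
from h import *
goto([443,-159.7,57])
s=observe();f=grab_frame("wrist")
print(wproj(f,[443,-159.5,75],s["ee_pos"],s["orientation"]))
cv2.imwrite("pics/w2.png",f["pixels"][:,:,::-1])
E
```

```text
t: 4.2
ee_pos: [443.1, -164.3, 153.2]
orientation: [[0.004, 0.871, -0.491], [-0.003, -0.491, -0.871], [-1.0, 0.005, 0.001]]
ft_force: [-0.2, -0.7, -0.1]
opening: 87.1
t 4.2 pos [ 443.139 -164.347  153.236] F [-0.247 -0.694 -0.064] open 87.1 q [ 0.556  0.287 -0.359  2.042  0.138  0.831 -0.395]
shift now-axes [ 3.849 -0.114 -0.163] goal-axes [ 3.849 -0.095 -0.16 ] turn [-0.049  0.007 -0.034]
[315.489 248.852]
```

View pics/w2.png

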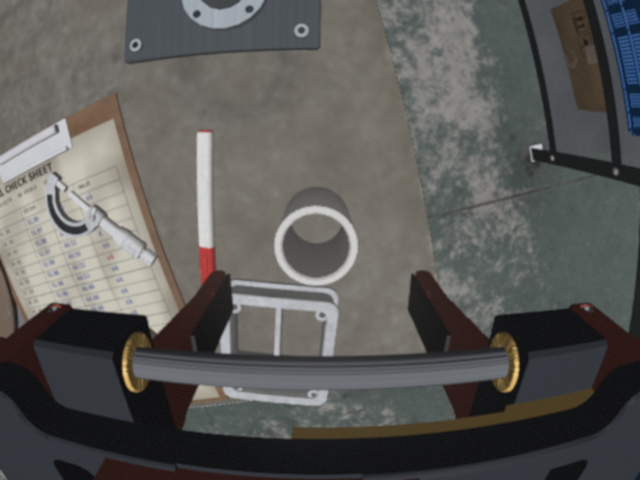

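```bash
python3 -m jog '87 0.7 -0.05 -0.1 0 0 0;87 0.8 -0.05 -0.1 0 0 0;87 0.8 0 0 0 0 0;87 0.8 0 0 0 0 0;87 0.6 0 0 0 0 0;87 0.1 0 0 0 0 0;87 0 0 0 0 0 0' ; python3 - <<'E'
from h import *
goto([443.5,-158.7,57])
E
```

```text
t: 4.95
ee_pos: [450.5, -167.6, 67.0]
orientation: [[0.019, 0.867, -0.498], [-0.012, -0.498, -0.867], [-1.0, 0.022, 0.001]]
ft_force: [0.3, 1.8, 0.1]
opening: 86.7
t 4.95 pos [ 450.462 -167.597   67.014] F [0.305 1.823 0.082] open 86.7 q [ 0.505  0.426 -0.312  2.106  0.234  0.619 -0.491]
shift now-axes [ 0.391 -0.428 -0.17 ] goal-axes [ 0.401 -0.416 -0.176] turn [-0.109  0.011 -0.159]
```

```bash
python3 -m jog '87 0.2 -0.42 -0.17 -0.1 0 -0.16;87 0.1 0 0 0 0 0;87 0 0 0 0 0 0' ; python3 - <<'E'
from h import *
goto([443.5,-158.7,57])
E
```

```text
t: 5.25
ee_pos: [444.6, -159.1, 61.6]
orientation: [[0.001, 0.874, -0.486], [-0.002, -0.486, -0.874], [-1.0, 0.002, 0.001]]
ft_force: [0.2, -0.2, -0.3]
opening: 86.7
t 5.25 pos [ 444.553 -159.078   61.591] F [ 0.176 -0.183 -0.326] open 86.7 q [ 0.501  0.435 -0.32   2.113  0.232  0.624 -0.487]
shift now-axes [ 0.184 -0.045  0.007] goal-axes [ 0.184 -0.044  0.007] turn [-0.006  0.009 -0.016]
```

```bash
python3 -m jog '87 0.18 -0.05 0 0 0 0;87 0 0 0 0 0 0;50 0 0 0 0 0 0;45 0 0 0 0 0 0;45 0 0 0 0 0 0;45 0 0 0 0 0 0;45 0 0 0 0 0 0;45 0 0 0 0 0 0' 30; python3 - <<'E'
from h import *
goto([443.5,-158.7,57])
E
```

```text
t: 6.05
ee_pos: [443.8, -158.6, 57.4]
orientation: [[0.002, 0.874, -0.485], [-0.003, -0.485, -0.874], [-1.0, 0.003, 0.001]]
ft_force: [0.5, 0.2, -0.4]
opening: 52.0
t 6.05 pos [ 443.8   -158.59    57.438] F [ 0.517  0.216 -0.431] open 52.0 q [ 0.497  0.44  -0.316  2.119  0.237  0.612 -0.492]
shift now-axes [ 0.017 -0.008  0.01 ] goal-axes [ 0.018 -0.008  0.01 ] turn [-0.005  0.009 -0.024]
```

```bash
python3 -m jog '45 -0.3 0 0 0 0 0;45 -0.6 0 0 0 0 0;45 -0.9 0 0 0 0 0;45 -0.9 0 0 0 0 0;45 -0.9 0 0 0 0 0;45 -0.9 0 0 0 0 0;45 -0.9 0 0 0 0 0;45 -0.5 0 0 0 0 0;45 0 0 0 0 0 0;45 0 0 0 0 0 0'; python3 - <<'E'
from h import *
goto([474,34.5,200])
s=observe();f=grab_frame("wrist")
p,R=s["ee_pos"],s["orientation"]
print(wproj(f,p+R@[-17.6,0,0],p,R))
cv2.imwrite("pics/w3.png",f["pixels"][:,:,::-1])
S=grab_frame("scene");T=grab_frame("top")
for k in ("plug_top","plug_seat"): print(k,tip_of("scene",k),tip_of("top",k),tip_of("wrist",k))
E
```

```text
t: 7.05
ee_pos: [441.0, -157.0, 212.8]
orientation: [[-0.001, 0.875, -0.484], [-0.001, -0.484, -0.875], [-1.0, -0.0, 0.001]]
ft_force: [0.4, 0.3, -2.3]
opening: 51.7
t 7.05 pos [ 441.001 -156.958  212.835] F [ 0.402  0.274 -2.287] open 51.7 q [ 0.573  0.205 -0.382  1.981  0.093  0.973 -0.36 ]
shift now-axes [ 0.504 -2.554 -7.34 ] goal-axes [ 0.513 -2.558 -7.338] turn [0.004 0.011 0.003]
[320.534 339.095]
plug_top [{'pixel': [327.7, 228.9], 'score': 0.93}] [{'pixel': [315.9, 229.9], 'score': 0.64}] []
plug_seat [{'pixel': [330.9, 259.2], 'score': 0.6}] [] [{'pixel': [245.1, 12.9], 'score': 0.88}]
```

View pics/w3.png

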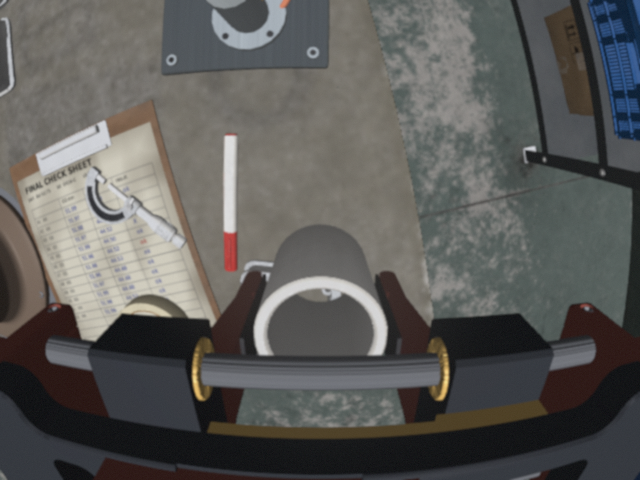

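```bash
python3 - <<'E'
from h import *
np.set_printoptions(precision=1,suppress=True)
f=grab_frame("wrist")
s=observe();p,R=s["ee_pos"],s["orientation"]
a=np.linspace(0,2*np.pi,721)
for dz in (-2,-1,0,1,2):
  for r in (26,20.3):
    q=np.array([wproj(f,p+R@[-17.6,r*np.cos(t),dz+r*np.sin(t)],p,R) for t in a])
    print(dz,r,"top",q[q[:,1].argmin()],"L",q[q[:,0].argmin()],"R",q[q[:,0].argmax()])
i=f["pixels"][260:345,235:405];cv2.imwrite("pics/c3.png",cv2.resize(i,None,fx=4.5,fy=4.5,interpolation=cv2.INTER_CUBIC)[:,:,::-1])
for r in tip_of("wrist","plug_seat"): print(r, watz(f,r["pixel"],p,R,24))
E
```

```text
-2 26 top [320.5 272. ] L [252.7 329.2] R [388.3 329. ]
-2 20.3 top [320.5 286.6] L [267.4 331.4] R [373.6 331.2]
-1 26 top [320.5 274.6] L [252.9 331.5] R [388.1 331.2]
-1 20.3 top [320.5 289.2] L [267.6 333.6] R [373.4 333.4]
0 26 top [320.5 277.2] L [253.1 333.6] R [387.9 333.4]
0 20.3 top [320.5 291.7] L [267.7 335.8] R [373.3 335.6]
1 26 top [320.5 279.7] L [253.3 335.8] R [387.7 335.6]
1 20.3 top [320.5 294.2] L [267.9 338. ] R [373.1 337.8]
2 26 top [320.5 282.3] L [253.5 338. ] R [387.5 337.8]
2 20.3 top [320.5 296.6] L [268.1 340.1] R [373. 340.]
{'pixel': [246.2, 11.9], 'score': 0.6} [474.   37.1  24. ]
```

View pics/c3.png

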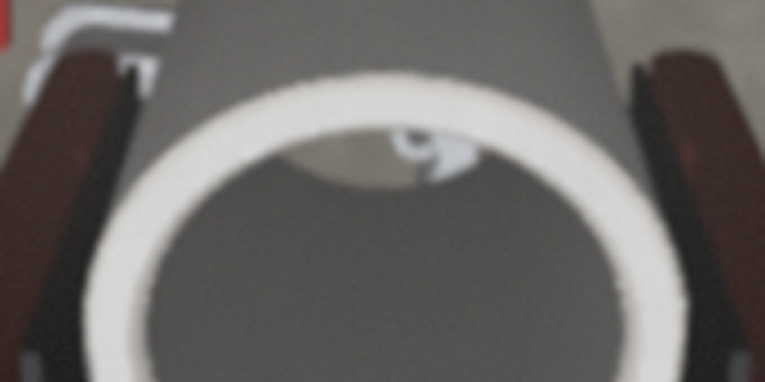

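```bash
python3 -m jog '45 0 -0.4 -0.6 0 0 0;45 0 -0.5 -0.9 0 0 0;45 0 -0.5 -0.9 0 0 0;45 0.1 -0.5 -0.9 0 0 0;45 0.1 -0.5 -0.9 0 0 0;45 0.1 -0.1 -0.6 0 0 0;45 0 0 0 0 0 0;45 0 0 0 0 0 0'; python3 - <<'E'
from h import *
goto([474,34.5,200])
s=observe();f=grab_frame("wrist")
p,R=s["ee_pos"],s["orientation"]
print("pred top, seat",wproj(f,[474,34.5,110],p,R),wproj(f,[474,34.5,24],p,R))
cv2.imwrite("pics/w4.png",f["pixels"][:,:,::-1])
for k,z in (("plug_top",110),("plug_seat",24),("lift_bar",110),("catch_knob",85.5)):
  for r in tip_of("wrist",k): print(k,r, watz(f,r["pixel"],p,R,z))
E
```

```text
t: 8.4
ee_pos: [444.9, -18.2, 204.7]
orientation: [[-0.001, 0.874, -0.486], [-0.001, -0.486, -0.874], [-1.0, -0.0, 0.001]]
ft_force: [0.2, 0.9, -1.6]
opening: 51.9
t 8.4 pos [444.865 -18.196 204.696] F [ 0.152  0.921 -1.591] open 51.9 q [ 0.367  0.186 -0.486  2.034  0.108  0.946 -0.683]
shift now-axes [ 0.184 -0.006 -2.409] goal-axes [ 0.188 -0.003 -2.409] turn [-0.012  0.01   0.003]
pred top, seat [319.814 155.256] [319.77  147.736]
plug_top {'pixel': [317.3, 154.5], 'score': 0.62} [472.859  35.685 110.   ]
catch_knob {'pixel': [258.9, 21.6], 'score': 0.94} [483.199 137.499  85.5  ]
```

View pics/w4.png

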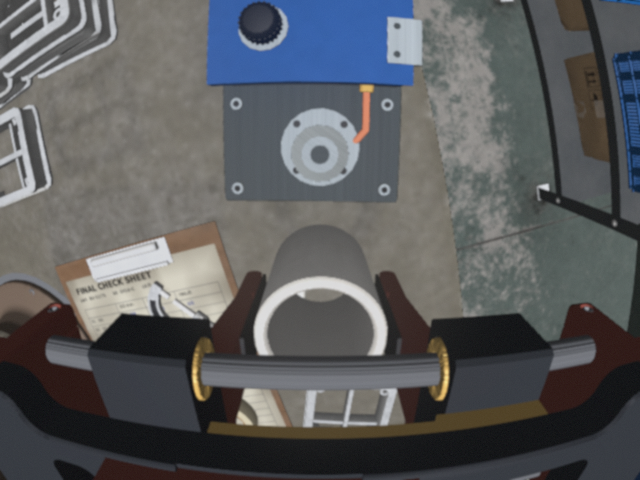

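```bash
python3 -m jog '45 0 0 -0.6 0 0 0;45 0 0 -0.8 0 0 0;45 0 0 -0.7 0 0 0;45 0 0 -0.25 0 0 0;45 0 0 0 0 0 0;45 0 0 0 0 0 0'; python3 - <<'E'
from h import *
goto([474,34.5,180])
S=grab_frame("scene");T=grab_frame("top");f=grab_frame("wrist")
i=np.hstack([cv2.resize(x["pixels"][y0:y0+120,x0:x0+100],None,fx=4,fy=4,interpolation=cv2.INTER_CUBIC) for x,x0,y0 in ((S,290,165),(T,270,165))])
cv2.imwrite("pics/c5.png",i[:,:,::-1])
cv2.imwrite("pics/w5.png",f["pixels"][:,:,::-1])
E
```

```text
t: 9.25
ee_pos: [474.1, 28.8, 204.6]
orientation: [[-0.001, 0.869, -0.495], [-0.003, -0.495, -0.869], [-1.0, 0.0, 0.003]]
ft_force: [-0.2, -1.1, -2.3]
opening: 51.8
t 9.25 pos [474.12   28.832 204.635] F [-0.195 -1.13  -2.336] open 51.8 q [ 0.273  0.243 -0.507  1.969  0.145  0.966 -0.823]
shift now-axes [ 0.985 -0.117 -0.198] goal-axes [ 0.985 -0.114 -0.196] turn [-0.084  0.023 -0.002]
```

View pics/c5.png

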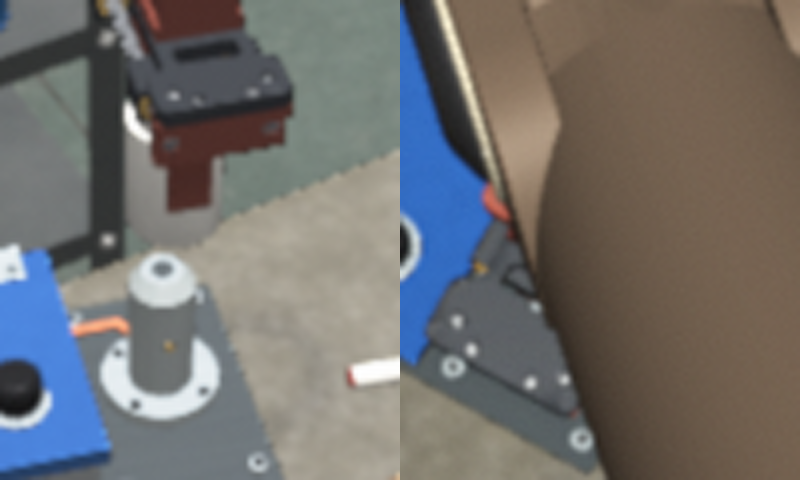

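View pics/w5.png

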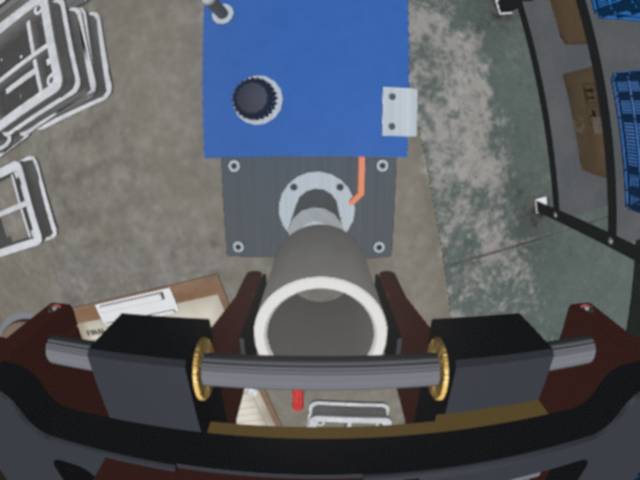

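```bash
python3 -m jog '45 0 -0.12 -0.22 -0.08 0 0;45 0 0 0 0 0 0;45 0 0 0 0 0 0'; python3 - <<'E'
from h import *
goto([474,34.5,180])
E
```

```text
t: 9.7
ee_pos: [473.8, 34.4, 204.8]
orientation: [[-0.001, 0.874, -0.486], [-0.004, -0.486, -0.874], [-1.0, 0.001, 0.004]]
ft_force: [0.7, -0.5, -1.5]
opening: 51.8
t 9.7 pos [473.849  34.442 204.834] F [ 0.72  -0.469 -1.541] open 51.8 q [ 0.265  0.243 -0.512  1.969  0.148  0.967 -0.827]
shift now-axes [ 0.993  0.003 -0.009] goal-axes [ 0.993  0.004 -0.005] turn [-0.012  0.026 -0.006]
```

```bash
python3 -m jog '45 0.4 0 0 0 0 0;45 0.5 0 0 0 0 0;45 0.2 0 0 0 0 0;45 0 0 0 0 0 0'; python3 - <<'E'
from h import *
goto([474,34.5,170])
f=grab_frame("wrist");S=grab_frame("scene")
i=np.hstack([cv2.resize(x["pixels"][y0:y0+120,x0:x0+100],None,fx=4,fy=4,interpolation=cv2.INTER_CUBIC) for x,x0,y0 in ((S,290,165),(f,270,210))])
cv2.imwrite("pics/c6.png",i[:,:,::-1])
E
```

```text
t: 10.1
ee_pos: [473.4, 34.1, 174.4]
orientation: [[-0.002, 0.874, -0.486], [-0.004, -0.486, -0.874], [-1.0, 0.0, 0.004]]
ft_force: [0.1, -0.4, -1.6]
opening: 51.8
t 10.1 pos [473.356  34.076 174.392] F [ 0.092 -0.353 -1.582] open 51.8 q [ 0.252  0.282 -0.504  2.004  0.177  0.9   -0.854]
shift now-axes [ 0.176  0.014 -0.028] goal-axes [ 0.176  0.014 -0.027] turn [-0.012  0.029 -0.002]
```

View pics/c6.png

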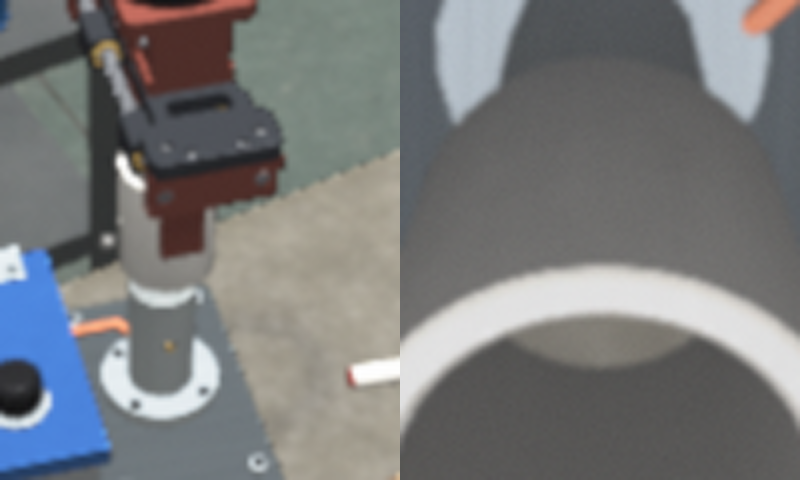

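```bash
python3 -m jog '45 0.2 0.01 -0.04 0 0.03 0;45 0.2 0 0 0 0 0;45 0.2 0 0 0 0 0;45 0.1 0 0 0 0 0;45 0 0 0 0 0 0'; python3 - <<'E'
from h import *
goto([474,34.5,170])
E
```

```text
t: 10.7
ee_pos: [475.1, 35.0, 156.7]
orientation: [[0.003, 0.874, -0.486], [0.0, -0.486, -0.874], [-1.0, 0.002, -0.002]]
ft_force: [-0.6, -0.7, -1.7]
opening: 51.9
t 10.7 pos [475.065  35.035 156.671] F [-0.572 -0.733 -1.697] open 51.9 q [ 0.245  0.307 -0.499  2.021  0.193  0.855 -0.869]
shift now-axes [-0.533 -0.026  0.039] goal-axes [-0.533 -0.027  0.039] turn [-0.013 -0.012 -0.015]
```

```bash
python3 -m jog '45 0.2 -0.02 0.02 0 0 0;45 0.3 0 0 0 0 0;45 0.3 0 0 0 0 0;45 0.3 0 0 0 0 0;45 0 0 0 0 0 0'; python3 - <<'E'
from h import *
goto([474,34.8,82])
E
```

```text
t: 11.2
ee_pos: [474.4, 34.7, 126.7]
orientation: [[0.003, 0.874, -0.487], [0.0, -0.487, -0.874], [-1.0, 0.002, -0.002]]
ft_force: [0.7, 1.2, -1.6]
opening: 51.7
t 11.2 pos [474.357  34.732 126.688] F [ 0.708  1.173 -1.562] open 51.7 q [ 0.228  0.35  -0.484  2.051  0.228  0.788 -0.901]
shift now-axes [ 1.787 -0.018  0.007] goal-axes [ 1.788 -0.014  0.005] turn [-0.014 -0.012 -0.015]
```

```bash
python3 -m jog '45 0.3 0 0 0 0 0;45 0.3 0 0 0 0 0;45 0.3 0 0 0 0 0;45 0.3 0 0 0 0 0;45 0 0 0 0 0 0'; python3 - <<'E'
from h import *
goto([474,34.8,82])
E
```

```text
t: 11.7
ee_pos: [474.4, 34.8, 93.7]
orientation: [[0.002, 0.874, -0.487], [0.001, -0.487, -0.874], [-1.0, 0.002, -0.002]]
ft_force: [-0.4, 0.4, -2.6]
opening: 51.4
t 11.7 pos [474.382  34.825  93.742] F [-0.433  0.36  -2.598] open 51.4 q [ 0.204  0.403 -0.462  2.078  0.269  0.716 -0.938]
shift now-axes [ 0.47  -0.014  0.009] goal-axes [ 0.47  -0.013  0.008] turn [-0.014 -0.011 -0.012]
```

```bash
python3 -m jog '45 0.2 0 0 0 0 0;45 0.15 0 0 0 0 0;45 0.1 0 0 0 0 0;45 0.05 0 0 0 0 0;45 0 0 0 0 0 0'; python3 - <<'E'
from h import *
goto([474,34.8,82])
E
```

```text
t: 12.2
ee_pos: [475.1, 35.2, 81.7]
orientation: [[0.003, 0.874, -0.486], [-0.0, -0.486, -0.874], [-1.0, 0.003, -0.002]]
ft_force: [-0.0, -0.6, -1.7]
opening: 51.9
t 12.2 pos [475.055  35.184  81.671] F [-0.022 -0.554 -1.739] open 51.9 q [ 0.193  0.423 -0.452  2.086  0.287  0.689 -0.955]
shift now-axes [-0.013 -0.029  0.034] goal-axes [-0.013 -0.029  0.034] turn [-0.012 -0.011 -0.021]
```

```bash
python3 -m jog '45 0.05 -0.02 0.02 0 0 0;45 0.05 0 0 0 0 0;45 0 0 0 0 0 0'; python3 -m jog '45 0.05 0 0 0 0 0;45 0.05 0 0 0 0 0;45 0 0 0 0 0 0'
```

```text
t: 12.5
ee_pos: [475.3, 35.4, 81.8]
orientation: [[0.006, 0.874, -0.486], [-0.001, -0.486, -0.874], [-1.0, 0.006, -0.002]]
ft_force: [-0.5, -0.3, -2.4]
opening: 51.8
t: 12.8
ee_pos: [475.5, 35.5, 81.6]
orientation: [[0.007, 0.874, -0.486], [-0.003, -0.486, -0.874], [-1.0, 0.007, -0.001]]
ft_force: [-0.7, 0.9, -2.0]
opening: 51.7
```

```bash
python3 -m jog '45 0.12 -0.03 0.02 0 0 -0.05;45 0 0 0 0 0 0'; python3 - <<'E'
from h import *
goto([474,34.8,81])
E
```

```text
t: 13.0
ee_pos: [475.8, 35.7, 81.2]
orientation: [[0.004, 0.874, -0.485], [-0.0, -0.485, -0.874], [-1.0, 0.003, -0.002]]
ft_force: [-2.8, -0.4, -2.8]
opening: 51.8
t 13.0 pos [475.814  35.728  81.209] F [-2.778 -0.397 -2.751] open 51.8 q [ 0.192  0.424 -0.451  2.084  0.288  0.688 -0.956]
shift now-axes [ 0.008 -0.045  0.068] goal-axes [ 0.008 -0.045  0.068] turn [-0.006 -0.012 -0.025]
```

```bash
python3 -m jog '45 0.15 -0.06 0.03 0 0 0;45 0.1 0 0 0 0 0'; python3 - <<'E'
from h import *
goto([474,34.8,81])
S=grab_frame("scene")
cv2.imwrite("pics/c7.png",cv2.resize(S["pixels"][180:280,270:400],None,fx=6,fy=6,interpolation=cv2.INTER_CUBIC)[:,:,::-1])
E
```

```text
t: 13.2
ee_pos: [476.0, 36.2, 79.5]
orientation: [[0.008, 0.875, -0.485], [-0.002, -0.485, -0.875], [-1.0, 0.008, -0.002]]
ft_force: [-15.8, -2.4, 45.8]
opening: 51.8
t 13.2 pos [476.023  36.18   79.534] F [-15.811  -2.386  45.769] open 51.8 q [ 0.186  0.425 -0.448  2.088  0.295  0.68  -0.964]
shift now-axes [-0.059 -0.044  0.087] goal-axes [-0.059 -0.044  0.088] turn [-0.    -0.014 -0.059]
```

View pics/c7.png

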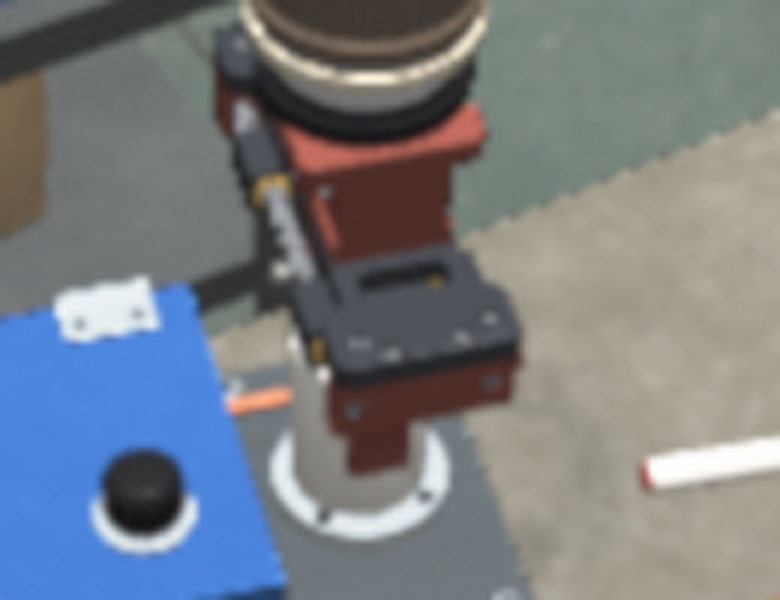

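```bash
python3 -m jog '45 -0.06 -0.06 0.05 0 0 -0.05;45 0 0 0 0 0 0'; python3 - <<'E'
from h import *
goto([474,34.8,81])
E
```

```text
t: 13.45
ee_pos: [474.6, 35.9, 81.7]
orientation: [[0.004, 0.875, -0.485], [0.001, -0.485, -0.875], [-1.0, 0.003, -0.003]]
ft_force: [-0.3, -0.6, -1.1]
opening: 51.5
t 13.45 pos [474.592  35.915  81.671] F [-0.288 -0.612 -1.122] open 51.5 q [ 0.193  0.422 -0.453  2.087  0.287  0.687 -0.954]
shift now-axes [0.027 0.001 0.051] goal-axes [0.027 0.001 0.051] turn [ 0.001 -0.02  -0.022]
```

```bash
python3 -m jog '45 0.09 0 0 0 0 0;60 0 0 0 0 0 0;70 0 0 0 0 0 0;75 0 0 0 0 0 0;75 0 0 0 0 0 0;75 0 0 0 0 0 0'; python3 - <<'E'
from h import *
goto([474,34.8,81])
E
```

```text
t: 14.05
ee_pos: [474.9, 36.1, 77.6]
orientation: [[0.004, 0.874, -0.485], [0.002, -0.485, -0.874], [-1.0, 0.002, -0.003]]
ft_force: [-0.4, -0.1, -0.1]
opening: 74.7
t 14.05 pos [474.864  36.064  77.563] F [-0.432 -0.058 -0.127] open 74.7 q [ 0.191  0.429 -0.45   2.089  0.291  0.679 -0.958]
shift now-axes [-0.138 -0.005  0.061] goal-axes [-0.137 -0.006  0.061] turn [-0.002 -0.024 -0.016]
```

```bash
python3 -m jog '80 -0.5 0 0 0 0 0;80 -0.8 0 0 0 0 0;80 -0.8 0 0 0 0 0;80 -0.9 0 0 0 0 0;80 -0.9 0 0 0 0 0;80 -0.4 0 0 0 0 0;80 0 0 0 0 0 0'; python3 - <<'E'
from h import *
goto([511.5,238.5,190])
f=grab_frame("wrist");S=grab_frame("scene")
cv2.imwrite("pics/c8.png",cv2.resize(S["pixels"][180:280,270:400],None,fx=6,fy=6,interpolation=cv2.INTER_CUBIC)[:,:,::-1])
cv2.imwrite("pics/w8.png",f["pixels"][:,:,::-1])
E
```

```text
t: 14.75
ee_pos: [474.1, 36.5, 192.9]
orientation: [[0.004, 0.875, -0.484], [0.003, -0.484, -0.875], [-1.0, 0.002, -0.004]]
ft_force: [0.1, 0.4, -0.4]
opening: 79.5
t 14.75 pos [474.072  36.502 192.869] F [ 0.14   0.42  -0.358] open 79.5 q [ 0.267  0.257 -0.518  1.985  0.155  0.933 -0.834]
shift now-axes [ 0.142 -2.6   -7.795] goal-axes [ 0.115 -2.608 -7.793] turn [ 0.007 -0.03  -0.016]
```

View pics/c8.png

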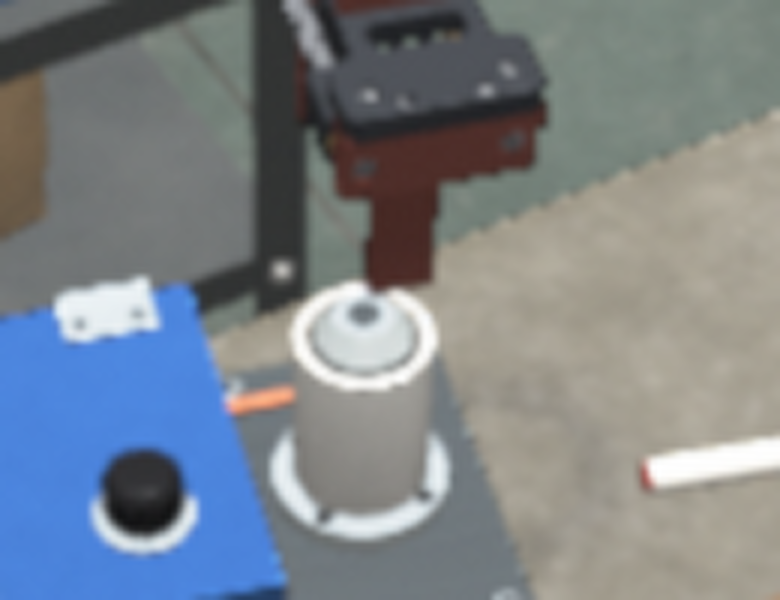

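View pics/w8.png

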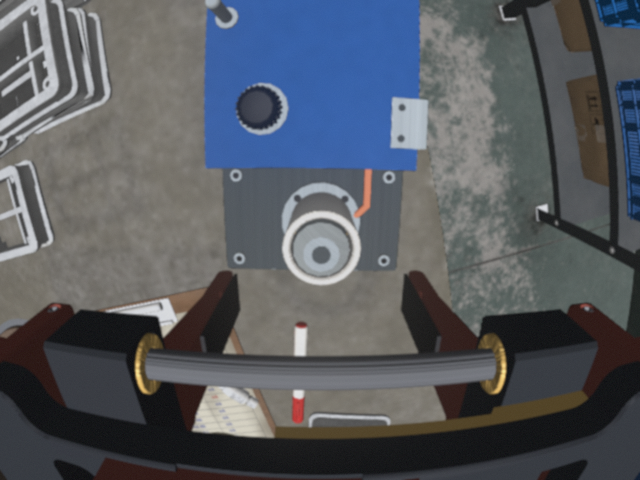

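```bash
python3 -m jog '80 0 -0.3 -0.5 0 0 0;80 0 -0.4 -0.9 0 0 0;80 0 -0.4 -0.9 0 0 0;80 0 -0.4 -0.9 0 0 0;80 0 -0.4 -0.9 0 0 0;80 0 -0.4 -0.9 0 0 0;80 0 -0.3 -0.6 0 0 0;80 0 0 0 0 0 0;80 0 0 0 0 0 0'; python3 - <<'E'
from h import *
goto([511.5,238.5,113])
s=observe();f=grab_frame("wrist");p,R=s["ee_pos"],s["orientation"]
cv2.imwrite("pics/w9.png",f["pixels"][:,:,::-1])
print(wproj(f,[511.5,238.5,110],p,R))
for k,z in (("lift_bar",110),("catch_knob",85.5)):
  for r in tip_of("wrist",k): print(k,r, watz(f,r["pixel"],p,R,z))
E
```

```text
t: 15.75
ee_pos: [478.8, 192.5, 179.4]
orientation: [[-0.018, 0.874, -0.485], [-0.002, -0.486, -0.874], [-1.0, -0.015, 0.01]]
ft_force: [0.0, -0.7, -0.4]
opening: 79.6
t 15.75 pos [478.843 192.504 179.422] F [ 0.014 -0.703 -0.371] open 79.6 q [-0.019  0.364 -0.563  1.891  0.224  0.967 -1.19 ]
shift now-axes [ 2.63   0.287 -2.269] goal-axes [ 2.657  0.251 -2.242] turn [-0.006  0.072  0.104]
[332.975 165.049]
lift_bar {'pixel': [332.5, 160.3], 'score': 0.84} [512.559 240.98  110.   ]
catch_knob {'pixel': [366.8, 307.6], 'score': 0.96} [484.147 136.808  85.5  ]
catch_knob {'pixel': [414.5, 419.9], 'score': 0.5} [471.267  11.129  85.5  ]
```

View pics/w9.png

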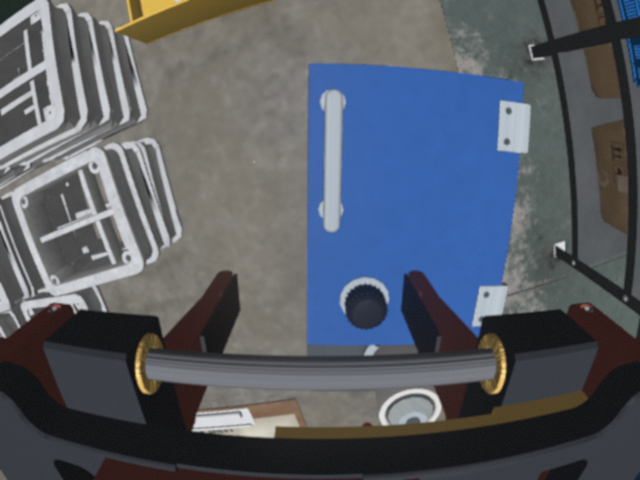

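```bash
python3 -m jog '60 0.3 0.1 -0.8 0 0.07 0.1;60 0.4 0.1 -0.8 0 0 0;60 0.4 0.1 -0.7 0 0 0;60 0 0 0 0 0 0;60 0 0 0 0 0 0'; python3 - <<'E'
from h import *
goto([512,239.8,113])
E
```

```text
t: 16.4
ee_pos: [516.5, 232.7, 151.9]
orientation: [[0.003, 0.869, -0.495], [-0.003, -0.495, -0.869], [-1.0, 0.004, 0.001]]
ft_force: [0.1, 0.2, -0.3]
opening: 59.8
t 16.4 pos [516.532 232.717 151.937] F [ 0.071  0.229 -0.272] open 59.8 q [-0.107  0.466 -0.533  1.814  0.292  0.939 -1.285]
shift now-axes [ 1.556 -0.304 -0.159] goal-axes [ 1.557 -0.296 -0.16 ] turn [-0.083  0.01  -0.028]
```

```bash
python3 -m jog '60 0.2 -0.3 -0.16 -0.08 0 0;60 0.5 0 0 0 0 0;60 0.5 0 0 0 0 0;60 0.2 0 0 0 0 0;60 0 0 0 0 0 0'; python3 - <<'E'
from h import *
goto([512,239.8,113])
s=observe();f=grab_frame("wrist");p,R=s["ee_pos"],s["orientation"]
cv2.imwrite("pics/w10.png",f["pixels"][:,:,::-1])
E
```

```text
t: 16.9
ee_pos: [511.0, 237.0, 114.7]
orientation: [[0.003, 0.874, -0.487], [-0.005, -0.487, -0.874], [-1.0, 0.005, 0.003]]
ft_force: [-0.1, -0.4, -0.2]
opening: 60.3
t 16.9 pos [511.028 237.01  114.704] F [-0.074 -0.389 -0.23 ] open 60.3 q [-0.133  0.508 -0.517  1.852  0.329  0.865 -1.32 ]
shift now-axes [ 0.068 -0.021 -0.117] goal-axes [ 0.068 -0.02  -0.116] turn [-0.015  0.019 -0.037]
```

View pics/w10.png

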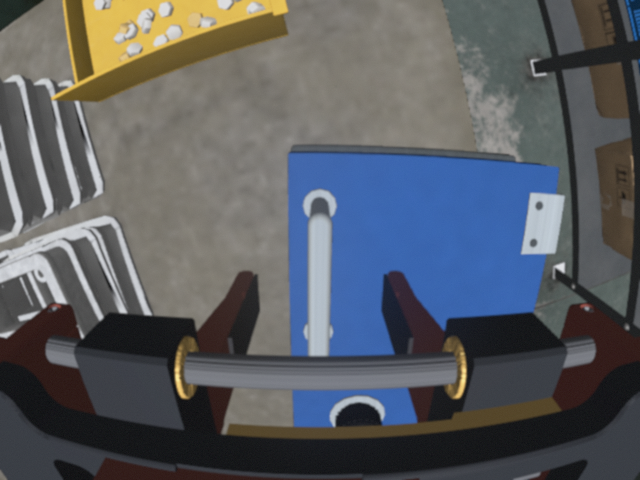

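```bash
python3 -m jog '40 0.06 -0.02 -0.12 0 0 0;20 0 0 0 0 0 0;5 0 0 0 0 0 0;5 0 0 0 0 0 0;5 0 0 0 0 0 0;5 0 0 0 0 0 0;5 0 0 0 0 0 0' 25; python3 -m jog '5 -0.15 0 0 0 0 0;5 -0.15 0 0 0 0 0;5 -0.15 0 0 0 0 0;5 0 0 0 0 0 0'
```

```text
t: 17.65
ee_pos: [512.5, 241.0, 114.5]
orientation: [[0.004, 0.874, -0.487], [-0.004, -0.487, -0.874], [-1.0, 0.006, 0.001]]
ft_force: [1.0, -0.4, -0.3]
opening: 9.5
t: 18.05
ee_pos: [515.7, 239.1, 125.6]
orientation: [[0.008, 0.872, -0.489], [-0.004, -0.489, -0.872], [-1.0, 0.009, -0.001]]
ft_force: [-1.2, 1.3, -3.4]
opening: 9.4
```

```bash
python3 -m jog '5 -0.3 0.13 0 0 0 0;5 -0.5 0.25 0 0 0 0;5 -0.5 0.3 0 0 0 0;5 -0.25 0.15 0 0 0 0;5 0 0 0 0 0 0'; cat >> h.py <<'E'
def bar():
    s=observe();p=s["ee_pos"]+s["orientation"]@[3,0,0]
    h=np.array([512.5,240.5])+138*np.array([.875,-.485]);d=p[:2]-h
    ux=np.array([.875,-.485]);X=d@ux;Y=d@[.485,.875];Z=p[2]-69.5
    print("bar rel hinge x,y,z",X,Y,Z,"r",np.hypot(X,Z),"open deg",163.5-np.degrees(np.arctan2(Z,X)),"F",s["ft_force"],"open",s["opening"],"t",s["t"])
E
python3 -c "
from h import *
bar()
goto([512,240,200])"
```

```text
t: 18.55
ee_pos: [536.2, 227.3, 167.6]
orientation: [[0.009, 0.871, -0.49], [-0.004, -0.49, -0.871], [-1.0, 0.01, -0.001]]
ft_force: [1.1, 1.7, -4.9]
opening: 9.2
bar rel hinge x,y,z -110.95712013464666 -0.094603790373057 95.0546445061 r 146.10567391705038 open deg 24.08597315605357 F [ 1.05241745  1.69184943 -4.88728128] open 9.181487815040935 t 18.55
t 18.55 pos [536.172 227.267 167.555] F [ 1.052  1.692 -4.887] open 9.2 q [-0.09   0.469 -0.532  1.766  0.29   0.978 -1.25 ]
shift now-axes [-1.308 -1.08   0.029] goal-axes [-1.298 -1.093  0.023] turn [-0.047 -0.009 -0.07 ]
```

```bash
python3 -m jog '5 -0.35 0.4 0 -0.04 0 -0.05;5 -0.35 0.5 0 0 0 0;5 -0.3 0.5 0 0 0 0;5 -0.2 0.4 0 0 0 0;5 0 0 0 0 0 0'; 
python3 -c "
from h import *
bar()"
```

```text
t: 19.05
ee_pos: [568.1, 209.1, 200.4]
orientation: [[-0.011, 0.877, -0.48], [0.002, -0.48, -0.877], [-1.0, -0.011, 0.004]]
ft_force: [5.4, 2.2, -10.3]
opening: 8.9
bar rel hinge x,y,z -74.32252462957192 -0.516536047288735 127.94697644383996 r 147.96711272588198 open deg 43.34832347700552 F [  5.42641822   2.20029454 -10.25323823] open 8.860620039705491 t 19.05
```

```bash
python3 - <<'E'
from h import *
f=grab_frame("wrist");S=grab_frame("scene")
cv2.imwrite("pics/c11.png",np.hstack([cv2.resize(S["pixels"][150:310,180:340],(400,400),interpolation=cv2.INTER_CUBIC),cv2.resize(f["pixels"][180:420,200:440],(400,400))])[:,:,::-1])
E
```

```text
(no output)
```

View pics/c11.png

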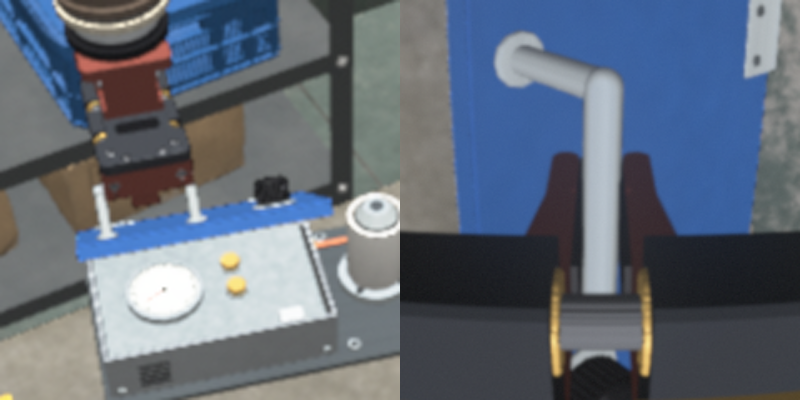

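```bash
python3 -m jog '5 -0.1 0.4 0 0 0 0.08;5 -0.05 0.5 0 0 0 0;5 -0.03 0.4 0 0 0 0;5 0 0.3 0 0 0 0;5 0 0 0 0 0 0;5 0 0 0 0 0 0' 35; 
python3 -c "
from h import *
bar()
goto([604,188,212])"
```

```text
t: 19.75
ee_pos: [588.1, 197.7, 210.8]
orientation: [[-0.021, 0.882, -0.471], [-0.005, -0.471, -0.882], [-1.0, -0.016, 0.014]]
ft_force: [-0.4, 1.5, -3.3]
opening: 9.0
bar rel hinge x,y,z -51.2326283325671 -0.8069796266718754 138.27072378200415 r 147.4570285237779 open deg 53.1691205975 F [-0.35042663  1.47458666 -3.2550933 ] open 8.966767548056605 t 19.75
t 19.75 pos [588.132 197.706 210.77 ] F [-0.35   1.475 -3.255] open 9.0 q [-0.028  0.501 -0.529  1.601  0.264  1.134 -1.112]
shift now-axes [-0.061  0.742  0.044] goal-axes [-0.049  0.743  0.032] turn [0.114 0.104 0.116]
```

```bash
python3 -m jog '5 -0.05 0.35 0.02 0.11 0.1 0.11;5 -0.05 0.4 0 0 0 0;5 0 0.2 0 0 0 0;5 0 0 0 0 0 0;5 0 0 0 0 0 0'; 
python3 - <<'E'
from h import *
bar()
goto([604,188,212])
f=grab_frame("wrist");S=grab_frame("scene")
cv2.imwrite("pics/c12.png",np.hstack([cv2.resize(S["pixels"][150:310,180:380],(500,400),interpolation=cv2.INTER_CUBIC),cv2.resize(f["pixels"][180:420,230:410],(300,400))])[:,:,::-1])
E
```

```text
t: 20.25
ee_pos: [603.9, 188.6, 215.7]
orientation: [[-0.006, 0.877, -0.481], [-0.0, -0.481, -0.877], [-1.0, -0.005, 0.003]]
ft_force: [-2.4, 0.6, -0.1]
opening: 9.1
bar rel hinge x,y,z -32.9889141392598 -1.0760598828990116 143.19676141464862 r 146.94754484417646 open deg 60.526845852557344 F [-2.37342001  0.63854698 -0.09598188] open 9.056514398091844 t 20.25
t 20.25 pos [603.906 188.617 215.697] F [-2.373  0.639 -0.096] open 9.1 q [-0.015  0.507 -0.522  1.578  0.268  1.135 -1.099]
shift now-axes [0.148 0.016 0.019] goal-axes [0.148 0.015 0.02 ] turn [0.03  0.024 0.037]
```

View pics/c12.png

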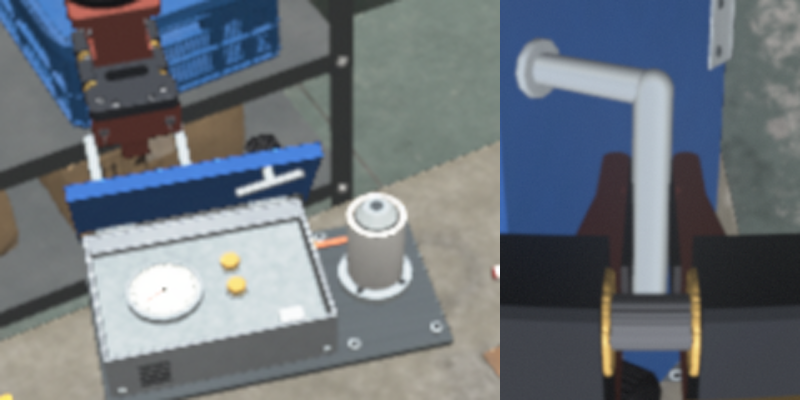

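```bash
python3 -m jog '5 0 0 0 0 0 0;5 0 0 0 0 0 0;5 0 0 0 0 0 0;5 0 0 0 0 0 0;5 0 0 0 0 0 0;5 0 0 0 0 0 0;5 0 0 0 0 0 0;5 0 0 0 0 0 0'; 
python3 - <<'E'
from h import *
bar()
T=grab_frame("top");S=grab_frame("scene")
for k in ("pen","casting","master_center","lift_bar"): print(k,[(r["pixel"],round(r["score"],2)) for r in tip_of("scene",k)[:2]],[r["pixel"] for r in tip_of("top",k)[:2]])
cv2.imwrite("pics/s13.png",S["pixels"][:,:,::-1])
bar()
E
```

```text
t: 21.15
ee_pos: [603.3, 189.0, 215.5]
orientation: [[-0.007, 0.877, -0.481], [-0.001, -0.481, -0.877], [-1.0, -0.006, 0.004]]
ft_force: [-2.7, 0.1, 0.8]
opening: 9.0
bar rel hinge x,y,z -33.688115886406464 -1.0677482130313827 143.0362411833224 r 146.94983989045218 open deg 60.24713389582908 F [-2.737817    0.05841296  0.82525505] open 9.019198907491988 t 21.15
pen [([405.5, 258.7], 0.89)] []
casting [([442.6, 230.7], 0.63)] [[446.3, 287.8]]
master_center [([329.2, 245.2], 0.66), ([330.6, 257.9], 0.52)] []
lift_bar [] []
bar rel hinge x,y,z -33.72160225967583 -1.0426902965901377 143.0085943267797 r 146.93061120910517 open deg 60.23195208881266 F [-3.06040131  1.58036441  1.13967614] open 9.10340592629222 t 21.65
```

View pics/s13.png

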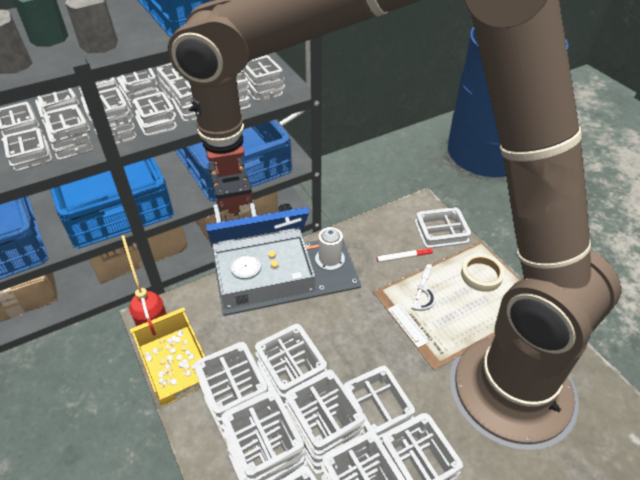

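The cover is held steady at about 60°. The bushing sits on its flange at pixel (330,248), and the marker (405,256) and frame (442,228) have not moved. I'm handing in now.

```bash
python3 -c "
from station import *
print(sign_off())"
```

```text
the job is handed in; nothing more can be done
None
```

The job is handed in at about 21.7 s: the master bushing is seated on the plug's flange and let go, and the arm is holding the cover about 60° open by its bar. No verdict was reported.

- **Bushing:** I lowered it over the plug in small steps and released it. In the last pictures it stands upright on the flange, with the plug top showing through the bore.
- **Seating push:** the last seating step pushed harder than intended. The wrist force reached about 46 N vertically, through the gripped bushing. I backed off at once, and the wrist force was near zero after release. The limit for the arm or gripper body pressing on something is 40 N. I took that push to be the fingers on the bushing, so I don't expect it to count, but I couldn't confirm that.
- **Cover:** the catch was free and the bar rose without resistance, so I left the knob alone. I estimate the opening at 60.2° from the arm's pose. It drifted about 0.3° over the last 1.4 s before hand-in, with about 3 N on the wrist.
- **Bar in the grip:** the bar slipped by roughly 3 mm towards the fingertips during the lift, then held.
- **Marker and frame:** both look to be where they started. In the scene camera they are within about 3 pixels of their first positions, and the single top-camera reading of the frame was about 5 pixels off, which I put down to detector error. The top camera did not detect the marker, bushing or bar in its last picture, and the scene camera did not detect the bar.

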